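# Pin back the printer's belt tensioner

## Task

So that a new belt can be fitted, lock the printer's sprung tension lever back: take the tab-headed locking pin from the rack, put it through the hole in the lever's lug, and with it swing the lever counter-clockwise against its spring until the pin finds the hole in the index rail below, then push it fully home and let go. Feel your way with a light hand, never pushing the pin with more than about 25 N, and leave everything else where it is.

Things in the scene. Friction and masses are not known exactly. Their poses are not given: they have to be found in the camera images.
- module: the printer's drive module, bolted down: grey base plate 220 x 200 mm, 12 mm thick, flat on the desk, with motor and gear low at its -x side and a curved aluminium index rail on its +x side. Origin: on the lever's pivot axis, at desk level; z up
- rail_top (a point): point on the pivot axis at the height of the index rail's flat top, 30 mm above the desk. The rail is a curved band 50 to 80 mm from this point, unbroken under the lug for lever angles 0 to 1.2 but for one round hole, 11 mm wide, 18 mm deep. It does not move under hand forces
- rail_hole_radius (a point): point of the rail's top on the module's +x axis, 65 mm from the pivot; the rail's hole is centred on this radius. The rail is set differently on each machine: its hole is under the lug hole at a lever angle somewhere from 0.60 to 1.14. This is not measured: it must be seen or felt (the pressed pin drops over it)
- lever (a joint): angle of the sprung steel tension lever about the upright pivot, rad, growing counter-clockwise from above; 0 rest stop, 1.3 end stop. A spring drives it back to 0: about 2 N at the lug hole to start, 5 N at 1 rad. At angle q the lug hole lies in direction q - 0.55 rad from the module's +x axis, 65 mm from the pivot
- lug_hole (a point): centre of the upper mouth of the hole in the lever's lug: a flat steel end 28 x 28 mm, 8 mm thick, its top 42 mm above the desk, its underside 4 mm above the index rail. The hole goes through, 9.5 mm wide, with a 2 mm chamfer at the mouth. With the spring bearing on the pin, friction in it takes up to 6 N of a downward push, so press with 7 to 10 N to feel the rail
- wheel (a point): top centre of the black tension wheel, 38 mm across, on the lever's other end, 55 mm from the pivot, 63 mm above the desk (67 mm with its stub). Moves with the lever
- pin_grip (a point): centre of the head of the locking pin (steel, about 60 g): a flat tab 12 mm (own x) by 26 mm (own y) by 32 mm high (own z, up the pin). The other two pins in the rack have a ball and a hexagon. It stands in one of the rack's three holes, its collar on the rack's top, tab along the row
- pin_tip (a point): lower end of the locking pin's shank, on its axis, 48 mm under the tab's centre. The shank is round, 8 mm wide, 28 mm long up to the collar, its foot chamfered 2 mm. Fully home it reaches 16 mm down into the rail; it turns freely in the holes
- pin_collar (a point): point on the locking pin's axis at the underside of its round collar (22 mm wide, 4 mm thick, under the tab), 28 mm above its tip. Fully home, the collar sits on the lug
- rack: fixed grey pin rack, 48 x 150 mm, 34 mm high; origin under its centre; three holes 10.5 mm wide along own y at -50, 0 and 50 mm
- knobpin: another pin in the rack, with a ball head of 22 mm, 63 mm long; origin at its tip. To be left
- hexpin: another pin in the rack, with a hexagon head 20 mm wide, 46 mm long; origin at its tip. To be left
- screwdriver: screwdriver lying on the desk; bystander
- bottle: water bottle, 66 mm wide, 190 mm high; bystander, origin under its centre
- tape: roll of tape, 72 mm wide, 20 mm high; bystander
- eraser: eraser, 22 x 45 x 13 mm; bystander
- phone: phone, 75 x 155 x 9 mm; bystander
- stapler: stapler, 130 x 34 x 44 mm; bystander
Not all that is in view belongs to the job. Leave any brown look-alike of the part that bears pin_grip alone.

How it is judged:
By the outcome, as a careful person would: the job done as asked, in the order asked, and still so for the second after the job is handed in, with the robot touching nothing.
It also fails if it takes over 64 s, if anything falls off the work surface, if the arm or the gripper's body presses on something with over 40 N, if the wrist force passes 120 N, or if a joint passes its speed limit or range.

## Robot

A 6-joint arm with a two-finger parallel gripper is mounted at the origin on the work surface. World frame = base frame: x ahead of the robot, y to its left, z up, the work surface at z = 0. Lengths are in m, angles in rad, forces in N, time in s.
With the tool pointing down it reaches from about 0.25 to 0.775 m from the base axis. Payload 4 kg.
Tool frame: the origin (TCP) lies at the very end of the fingers, on their centre line; the grasp point (between the pads) lies 19 mm behind it (bot.pinch_z is the distance from the TCP to the grasp point, in m); z points along the fingers, y is the line along which they close (so a half turn about z gives the same grasp; the last joint's range is limited). The gripper opens to 94 mm and grips with 3 to 60 N. Pads are 16 mm wide; open, the fingers measure 119 mm over their backs; the gripper's body (75 mm by 177 mm) begins 78 mm behind the grasp point.
Start: joints at [-1.374, 0.087, 1.371, -0, 1.684, -0.103], TCP at [0.162, -0.525, 0.168] pointing down, gripper open.
Joint ranges: [-3.1, 3.1], [-0.76, 2.03], [0.27, 2.55], [-1.08, 4.22], [0.17, 2.65], [-2.57, 2.57]. Speed limits (rad/s): [2.79, 2.79, 3.14, 3.14, 3.14, 3.14].

## Interface

Orientations are given as a rotation vector (axis times angle).
In Python, from cell import bot gives the robot as it stands.
- The arm moves only by the tool step_arm, never from a script. Its argument "targets" is text: rows parted by semicolons, each of 7 numbers parted by spaces: the closure, from 0 (fully open) to 1 (shut), then the shift along the tool's x, y, z in cm, then the turn, a rotation vector about the tool's x, y, z in degrees. A call has 1 to 20 rows; each row is the pose to reach, as a shift and turn from the pose commanded when the call began, along the tool's axes at that moment; what a row does not reach only later rows make up. A row lasts 1/12 s, in which the tool goes at most 41.7 mm and 7.16 degrees, less where a joint would pass 70% of its speed; a pose out of reach is approached as far as the arm can. A call with a gripper value outside its range is refused whole. The fingers move at their own pace and stop on an object; "force" is the grip in N (left out, the last holds). Time passes only in rows, so rows that repeat a pose let the fingers close. It gives the time, the measured TCP pose, the force, the opening and the grip force at its end, in the units of the state.
- bot.sense(): the state, without advancing time (a new reading comes with each control period).
- bot.snapshot(name): name is "scene" or "top" or "wrist"; returns (picture, depth): 400x640x3 uint8, blue, green, red; 400x640 float32, m along the optical axis (not along the pixel's ray), 0 where there is no reading.
- bot.camera_model(name): a dict with "K" (3x3 intrinsics, pixels), "extrinsics" (4x4, takes a point from camera to world coordinates). Camera axes: x right, y down, z forward; pixel columns grow to the right and rows downward; lengths in m; the calibration is good to about 2 mm. A picture is of the moment at which its call begins: read the wrist's pose just before it. camera_model takes no time and is no camera call; for the wrist camera it gives the pose at the moment of the call.
- bot.close_job(): hands the job in; it is judged then, once.
Trained networks look in the newest picture that a camera, given by its name, has taken for a name from the list of things; names that differ only in an ending like _2 or _b are one class to them, and where a whole thing is asked for, a point or a joint stands for the part that bears it (a point fixed in the world has none). Each returns a list of dicts, best first, with "confidence" (0 to 1); they miss things now and then, are a little off and sometimes report something else, mostly with a low value. They report only what shows in the picture. A call takes as long as a camera call. They do not tell look-alikes from the thing itself.
- bot.cut_out(camera, target): "pixels" (400x640 bool, what is visible of it) and "bbox" ([left, top, width, height] in pixels, round what is visible of it).
The state is a dict: "clock": time; "qpos": joint angles; "dq": joint speeds; "tau": joint torques, N m; "tcp_pos": TCP position; "orientation": TCP orientation; "wrist_force": force on the tool from outside, world axes, zero at the start; "moment": the same for the moment, N m; "opening": finger opening in m; "gripper_force": force on a finger pad.
Only numpy, scipy, OpenCV 4.12 (cv2) and the standard library are available. Lean on these libraries where they do the work, as an engineer would, in place of code of your own. Each camera call takes 0.05 s, during which the arm holds its last target. There are 200 camera calls.

## Working session

There is one attempt and no reset: what is moved stays moved. The work goes in short steps, Python scripts to look and compute and a tool call to move; the robot and the scene stay as the last step left them, time stands still between calls to the robot, and variables do not carry over. Pictures are saved under pics/ and viewed, at most 10 in all, crops included, and the job is handed in when it is done.

Besides the shell and the picture viewer there is one more tool, called after "Request:" as name(argument=value, ...) on one line, values as JSON. step_arm: Moves the arm, as the interface text tells. Its arguments: {"type":"object","properties":{"targets":{"type":"string"},"force":{"type":"number"}},"required":["targets"]}

```bash
mkdir -p pics
cat > h.py <<'E'
import numpy as np, cv2
from cell import bot
from scipy.spatial.transform import Rotation as R
def world(cam,d,mask=None):
    m=bot.camera_model(cam);K=np.array(m["K"]);T=np.array(m["extrinsics"])
    v,u=np.nonzero((d>0)&(mask if mask is not None else True))
    z=d[v,u];P=np.stack([(u-K[0,2])/K[0,0]*z,(v-K[1,2])/K[1,1]*z,z],1)
    return P@T[:3,:3].T+T[:3,3],u,v
def proj(cam,p):
    m=bot.camera_model(cam);K=np.array(m["K"]);T=np.linalg.inv(np.array(m["extrinsics"]))
    q=K@(T[:3,:3]@np.array(p)+T[:3,3]);return q[:2]/q[2]
E
python3 - <<'E'
from h import *
print(bot.sense())
for c in ("scene","top"):
    im,d=bot.snapshot(c);cv2.imwrite(f"pics/{c}1.png",im)
    print(c,bot.camera_model(c)["extrinsics"])
    for t in ("module","lever","lug_hole","wheel","pin_grip","rack","knobpin","hexpin"):
        for r in bot.cut_out(c,t)[:3]:
            P,u,v=world(c,d,r["pixels"])
            if len(P): print(c,t,round(r["confidence"],2),r["bbox"],np.round(np.median(P,0),3),np.round(P.min(0),3),np.round(P.max(0),3))
E
```

```text
{'clock': 0.0, 'qpos': array([-1.37407235e+00,  8.79466693e-02,  1.37223573e+00, -4.53770640e-06,
        1.68359169e+00, -1.03102558e-01]), 'dq': array([ 0.00033765, -0.00034034,  0.00046567, -0.00075704,  0.00082918,
       -0.00017521]), 'tau': array([ 2.06243685e-04, -3.40175843e+01, -3.02425826e+01,  7.18417531e-02,
        3.29363951e-02, -1.57209074e-04]), 'tcp_pos': array([ 0.16231469, -0.52484922,  0.16661822]), 'orientation': array([-3.10420237e+00, -4.68878122e-01,  1.67302500e-04]), 'wrist_force': array([-0.45978113,  0.1574948 ,  0.14769957]), 'moment': array([ 0.04161924, -0.00113456,  0.05493977]), 'gripper_force': 0.0, 'opening': 0.09398207013782338}
scene [[ 0.07548918  0.60802351 -0.79032196  1.27313384]
 [ 0.99705437 -0.03524507  0.06812031 -0.07554399]
 [ 0.0135638  -0.79313631 -0.60889311  0.63010294]
 [ 0.          0.          0.          1.        ]]
scene module 0.72 [182.9, 176.0, 102.3, 76.0] [ 0.526 -0.198  0.011] [ 0.341 -0.329 -0.005] [ 0.639 -0.073  0.066]
scene lever 0.68 [209.1, 183.3, 52.0, 41.3] [ 0.504 -0.194  0.04 ] [ 0.356 -0.265 -0.002] [ 0.562 -
[... 1757 characters left out ...]
6.4] [ 0.499 -0.201  0.043] [ 0.447 -0.269  0.008] [ 0.558 -0.14   0.068]
top wheel 0.92 [359.7, 198.0, 44.2, 36.6] [ 0.499 -0.201  0.043] [ 0.447 -0.266  0.009] [ 0.555 -0.14   0.068]
top wheel 0.23 [245.1, 202.3, 15.9, 6.2] [0.531 0.158 0.067] [0.523 0.146 0.03 ] [0.543 0.17  0.072]
top pin_grip 0.62 [236.6, 171.3, 12.2, 9.0] [0.616 0.189 0.061] [0.609 0.178 0.001] [0.639 0.203 0.067]
top pin_grip 0.59 [261.2, 172.4, 9.8, 9.0] [0.616 0.122 0.063] [0.604 0.113 0.029] [0.629 0.132 0.068]
top pin_grip 0.39 [247.9, 203.4, 11.1, 7.5] [0.531 0.158 0.068] [0.523 0.147 0.035] [0.54  0.17  0.072]
top rack 0.66 [211.9, 195.6, 55.0, 33.8] [0.518 0.205 0.033] [ 0.476  0.13  -0.003] [0.562 0.285 0.071]
```

View pics/scene1.png

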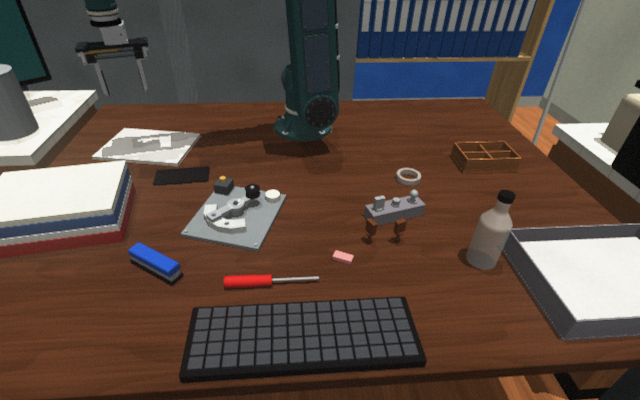

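View pics/top1.png

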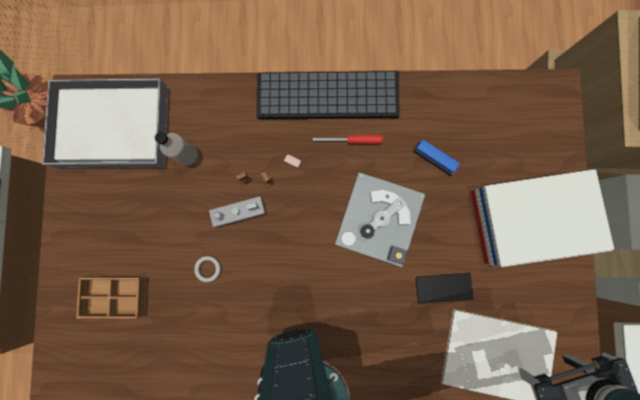

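The tab pin stands at the rack's robot-right end, at about (0.531, 0.158) (top px 252,206). The module is at about (0.5, -0.2) (top px 382,218), and the brown look-alikes are at top px 242,177 and 266,178. I'll look at the module from close by first.

Request:
step_arm(targets="0 3 -2 -8 0 0 0; 0 7 -4 -12 0 0 0; 0 11 -6 -16 0 0 0; 0 15 -8.5 -18 0 0 0; 0 19 -11 -18 0 0 0; 0 22 -13 -18 0 0 0; 0 25 -15 -18 0 0 0; 0 28 -17 -18 0 0 0; 0 31 -19 -18 0 0 0; 0 34 -21 -18 0 0 0; 0 36 -22 -18 0 0 0; 0 37 -22.5 -18 0 0 0; 0 37 -22.5 -18 0 0 0; 0 37 -22.5 -18 0 0 0; 0 37 -22.5 -18 0 0 0; 0 37 -22.5 -18 0 0 0")

```text
clock: 2.23
tcp_pos: [0.4487, -0.2023, 0.3478]
orientation: [3.106, 0.466, -0.001]
wrist_force: [0.3, -0.3, -0.1]
opening: 0.0938
gripper_force: 0.0
```

Run:
```python
from h import *
s=bot.sense();print(s["clock"],s["tcp_pos"],s["orientation"],s["wrist_force"])
im,d=bot.snapshot("wrist");cv2.imwrite("pics/w1.png",im);np.savez("w1.npz",im=im,d=d)
print(np.round(bot.camera_model("wrist")["extrinsics"],3),bot.camera_model("wrist")["K"])
for t in ("module","lever","lug_hole","wheel"):
    for r in bot.cut_out("wrist",t)[:2]:
        P,u,v=world("wrist",d,r["pixels"])
        print(t,round(r["confidence"],2),r["bbox"],np.round(np.median(P,0),3),np.round(P.min(0),3),np.round(P.max(0),3))
P,u,v=world("wrist",d)
for lo,hi in ((.026,.034),(.038,.046),(.057,.075)):
    k=(P[:,2]>lo)&(P[:,2]<hi);print(lo,k.sum(),np.round(P[k].mean(0),4),np.round(P[k].min(0),3),np.round(P[k].max(0),3))
```

```text
2.2333 [ 0.44874668 -0.20230614  0.34782805] [ 3.10626661e+00  4.66169161e-01 -6.14614409e-04] [ 0.29653794 -0.34618194 -0.12432032]
[[ 0.294 -0.915 -0.277  0.53 ]
 [-0.956 -0.281 -0.085 -0.178]
 [ 0.     0.29  -0.957  0.564]
 [ 0.     0.     0.     1.   ]] [[299.37789518   0.         319.39846082]
 [  0.         299.37789518 198.05898326]
 [  0.           0.           1.        ]]
module 0.92 [249.5, 37.3, 160.5, 166.4] [ 0.509 -0.198  0.013] [ 0.374 -0.329 -0.002] [ 0.634 -0.074  0.069]
module 0.65 [17.1, 100.6, 48.8, 42.8] [0.36  0.292 0.018] [ 0.322  0.256 -0.002] [0.393 0.327 0.024]
lever 0.87 [284.5, 105.9, 88.9, 49.4] [ 0.5   -0.2    0.042] [ 0.446 -0.269  0.01 ] [ 0.559 -0.14   0.069]
lug_hole 0.7 [284.1, 101.4, 89.5, 56.6] [ 0.5   -0.2    0.042] [ 0.446 -0.268  0.01 ] [ 0.56  -0.136  0.069]
wheel 0.94 [286.5, 104.3, 89.9, 48.8] [ 0.502 -0.201  0.042] [ 0.447 -0.27   0.01 ] [ 0.56  -0.14   0.069]
0.026 3249 [ 0.5148 -0.0866  0.0308] [ 0.062 -0.497  0.026] [0.72  0.287 0.034]
0.038 3821 [ 0.57   -0.2793  0.0426] [ 0.061 -0.498  0.038] [0.723 0.261 0.046]
0.057 1579 [ 0.4876 -0.1962  0.0655] [ 0.061 -0.497  0.057] [0.581 0.265 0.075]
```

View pics/w1.png

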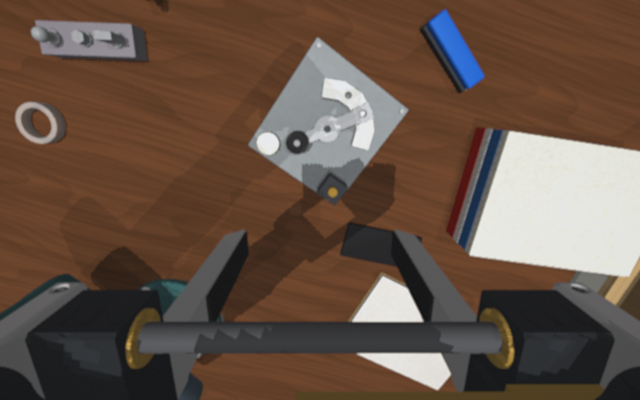

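The wrist view shows the pivot at px (326,129), the lug hole at (362,113), the rail hole at (348,95) and the wheel at (297,143). I'll go closer for precision.

Request:
step_arm(targets="0 -0.5 0 4 0 0 0; 0 -1 0 8 0 0 0; 0 -1.5 0 12 0 0 0; 0 -2 0.3 15 0 0 0; 0 -2.5 0.5 17.5 0 0 0; 0 -2.5 0.5 18.5 0 0 0; 0 -2.5 0.5 18.5 0 0 0; 0 -2.5 0.5 18.5 0 0 0; 0 -2.5 0.5 18.5 0 0 0")

```text
clock: 3.23
tcp_pos: [0.4284, -0.2142, 0.1652]
orientation: [3.104, 0.469, 0.005]
wrist_force: [0.7, 0.1, 0.4]
opening: 0.0937
gripper_force: 0.0
```

Run:
```python
from h import *
s=bot.sense();print(s["clock"],s["tcp_pos"])
im,d=bot.snapshot("wrist");np.savez("w2.npz",im=im,d=d,E=bot.camera_model("wrist")["extrinsics"])
# rectified top view at two heights, 0.3 mm/px, x up, y left, centre (0.5,-0.2)
out=[]
for z in (.030,.042):
    c=[(0.59,-0.11),(0.59,-0.29),(0.41,-0.29),(0.41,-0.11)]
    src=np.float32([proj("wrist",[x,y,z]) for x,y in c]);dst=np.float32([[0,0],[400,0],[400,400],[0,400]])
    H=cv2.getPerspectiveTransform(src,dst);out.append(cv2.warpPerspective(im,H,(400,400),flags=cv2.INTER_CUBIC))
cv2.imwrite("pics/rect.png",np.hstack(out));print(src)
P,u,v=world("wrist",d)
k=(P[:,2]>.0)&(abs(P[:,0]-.5)<.09)&(abs(P[:,1]+.2)<.09);h=np.histogram(P[k,2],bins=np.arange(0,.08,.002));print(dict(zip(np.round(h[1],3),h[0])))
for lo,hi in ((.061,.072),):
    k=(P[:,2]>lo)&(P[:,2]<hi)&(abs(P[:,0]-.5)<.09)&(abs(P[:,1]+.2)<.09);print(np.round(P[k].mean(0),4),P[k].min(0),P[k].max(0))
```

```text
3.2333 [ 0.42836919 -0.21419174  0.16521095]
[[266.2146      1.9422656]
 [433.529      60.615814 ]
 [373.92575   215.60208  ]
 [227.65059   172.37456  ]]
{np.float64(0.0): np.int64(158), np.float64(0.002): np.int64(2), np.float64(0.004): np.int64(0), np.float64(0.006): np.int64(0), np.float64(0.008): np.int64(72), np.float64(0.01): np.int64(7090), np.float64(0.012): np.int64(8125), np.float64(0.014): np.int64(136), np.float64(0.016): np.int64(46), np.float64(0.018): np.int64(53), np.float64(0.02): np.int64(46), np.float64(0.022): np.int64(55), np.float64(0.024): np.int64(45), np.float64(0.026): np.int64(237), np.float64(0.028): np.int64(1612), np.float64(0.03): np.int64(1582), np.float64(0.032): np.int64(35), np.float64(0.034): np.int64(19), np.float64(0.036): np.int64(23), np.float64(0.038): np.int64(55), np.float64(0.04): np.int64(1458), np.float64(0.042): np.int64(1452), np.float64(0.044): np.int64(91), np.float64(0.046): np.int64(64), np.float64(0.048): np.int64(1), np.float64(0.05): np.int64(0), np.float64(0.052): np.int64(0), np.float64(0.054): np.int64(0), np.float64(0.056): np.int64(0), np.float64(0.058): np.int64(3), np.float64(0.06): np.int64(82), np.float64(0.062): np.int64(796), np.float64(0.064): np.int64(94), np.float64(0.066): np.int64(60), np.float64(0.068): np.int64(6), np.float64(0.07): np.int64(0), np.float64(0.072): np.int64(0), np.float64(0.074): np.int64(0), np.float64(0.076): np.int64(0)}
[ 0.4655 -0.1586  0.0633] [ 0.4462713  -0.17730973  0.06104906] [ 0.48399101 -0.13965435  0.06895225]
```

View pics/rect.png

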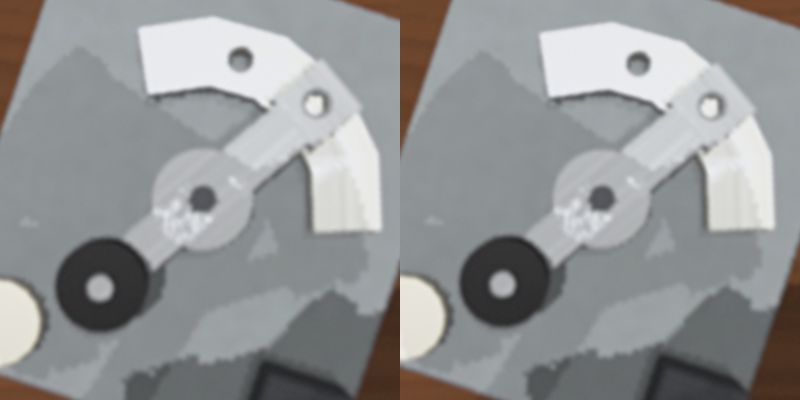

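Rectified top view, x up, 0.45 mm/px. In the right half (z=42), the pivot is at px (601,199), about (0.5005,-0.2005), and the lug hole at (710,106), about (0.542,-0.2495). In the left half (z=30), the rail hole is at px (240,59), about (0.563,-0.218), which makes the lock angle about 0.6. Next is the rack.

Request:
step_arm(targets="0 1.6 -2 -2 0 0 -7; 0 3.2 -4 -3.5 0 0 -14; 0 4.8 -6 -3.5 0 0 -21; 0 6.4 -8 -3.5 0 0 -28; 0 8 -10 -3.5 0 0 -35; 0 9.6 -12 -3.5 0 0 -42; 0 11.2 -14 -3.5 0 0 -49; 0 12.8 -16 -3.5 0 0 -56; 0 14.4 -18 -3.5 0 0 -63; 0 16 -20 -3.5 0 0 -70; 0 18 -22.5 -3.5 0 0 -77; 0 20 -24.7 -3.5 0 0 -83; 0 20 -24.7 -3.5 0 0 -83; 0 20 -24.7 -3.5 0 0 -83; 0 20 -24.7 -3.5 0 0 -83; 0 20 -24.7 -3.5 0 0 -83")

```text
clock: 4.62
tcp_pos: [0.5454, 0.0808, 0.1987]
orientation: [2.017, 2.407, 0.001]
wrist_force: [-0.0, 0.4, -0.5]
opening: 0.094
gripper_force: 0.0
```

Run:
```python
from h import *
s=bot.sense();print(s["clock"],s["tcp_pos"],np.round(R.from_rotvec(s["orientation"]).as_matrix(),3),s["qpos"])
im,d=bot.snapshot("wrist");cv2.imwrite("pics/w3.png",im)
for t in ("pin_grip","rack"):
    for r in bot.cut_out("wrist",t)[:3]:
        P,u,v=world("wrist",d,r["pixels"]);print(t,round(r["confidence"],2),r["bbox"],np.round(np.median(P,0),3))
P,u,v=world("wrist",d)
near=(np.hypot(P[:,0]-.531,P[:,1]-.158)<.035)
for n,k in (("tabtop",near&(P[:,2]>.064)&(P[:,2]<.08)),("racktop",(P[:,2]>.031)&(P[:,2]<.037)&(np.hypot(P[:,0]-.52,P[:,1]-.205)<.1))):
    Q=P[k];(c,sz,a)=cv2.minAreaRect((Q[:,:2]*1000).astype(np.float32));print(n,k.sum(),np.round(Q.mean(0),4),c,sz,a)
    print(cv2.boxPoints(((c),sz,a)).round(1).tolist())
```

```text
4.6167 [0.54538966 0.08077732 0.1987412 ] [[-0.175  0.985  0.001]
 [ 0.985  0.175 -0.   ]
 [-0.001  0.001 -1.   ]] [ 4.45751340e-02  8.51659581e-02  1.31211008e+00 -5.37597509e-04
  1.74283953e+00 -1.31401746e-01]
pin_grip 0.78 [384.1, 84.5, 25.1, 22.8] [0.615 0.19  0.062]
pin_grip 0.66 [367.8, 143.4, 30.0, 22.8] [0.614 0.126 0.062]
pin_grip 0.57 [313.7, 101.0, 18.0, 23.0] [0.534 0.16  0.069]
rack 0.68 [292.1, 0.0, 53.2, 134.3] [0.521 0.21  0.033]
tabtop 261 [0.5335 0.1604 0.0694] (533.5302124023438, 160.1630401611328) (11.864640235900879, 25.924144744873047) 14.843766212463379
[[524.5, 171.1999969482422], [531.0999755859375, 146.10000610351562], [542.5999755859375, 149.1999969482422], [535.9000244140625, 174.1999969482422]]
racktop 4373 [0.5214 0.2074 0.0335] (550.8073120117188, 214.55191040039062) (109.95481872558594, 145.8970947265625) 15.18797779083252
[[478.6000061035156, 270.5], [516.9000244140625, 129.6999969482422], [623.0, 158.60000610351562], [584.7999877929688, 299.3999938964844]]
```

View pics/w3.png

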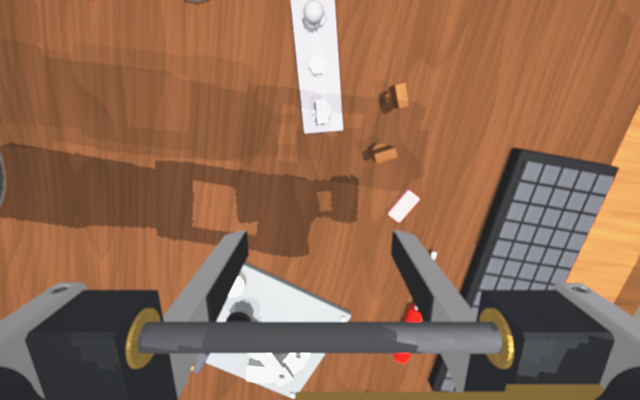

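The tab pin's head is at px (321,112) with its top at (0.5335,0.160,0.0694) and its thin axis at 14.8°. The brown look-alikes at px (400,96) and (383,153) stay clear. I'll grasp with the fingers part open.

Request:
step_arm(force=40, targets="0.5 2.5 0.1 2 0 0 -2; 0.5 5.5 0.2 4 0 0 -4.8; 0.5 8 0.2 6 0 0 -4.8; 0.5 8 0.2 8 0 0 -4.8; 0.5 8 0.2 10 0 0 -4.8; 0.5 8 0.2 11 0 0 -4.8; 0.5 8 0.2 12 0 0 -4.8; 0.5 8 0.2 13 0 0 -4.8; 0.5 8 0.2 14 0 0 -4.8; 0.5 8 0.2 15 0 0 -4.8; 0.5 8 0.2 15.7 0 0 -4.8; 0.5 8 0.2 15.7 0 0 -4.8; 0.5 8 0.2 15.7 0 0 -4.8")

```text
clock: 5.85
tcp_pos: [0.5329, 0.1606, 0.0404]
orientation: [-1.913, -2.492, 0.001]
wrist_force: [1.1, -0.2, -0.1]
opening: 0.0471
gripper_force: 0.0
```

Request:
step_arm(force=40, targets="1 0 0 0 0 0 0; 1 0 0 0 0 0 0; 1 0 0 0 0 0 0; 1 0 0 0 0 0 0; 1 0 0 0 0 0 0; 1 0 0 0 0 0 0")

```text
clock: 6.35
tcp_pos: [0.5331, 0.1608, 0.0409]
orientation: [1.913, 2.492, 0.0]
wrist_force: [0.2, -0.3, -1.2]
opening: 0.0104
gripper_force: 0.0
```

Request:
step_arm(targets="1 0 0 0 0 0 0; 1 0 0 0 0 0 0; 1 0 0 0 0 0 0")

```text
clock: 6.6
tcp_pos: [0.533, 0.1607, 0.0407]
orientation: [1.913, 2.492, -0.0]
wrist_force: [-0.5, -0.2, 0.1]
opening: 0.0006
gripper_force: 0.0
```

Run:
```python
from h import *
im,d=bot.snapshot("scene");cv2.imwrite("pics/s2.png",cv2.resize(im[150:270,300:480],None,fx=4,fy=4,interpolation=2));print(bot.sense()["opening"])
```

```text
0.0003962022385798832
```

View pics/s2.png

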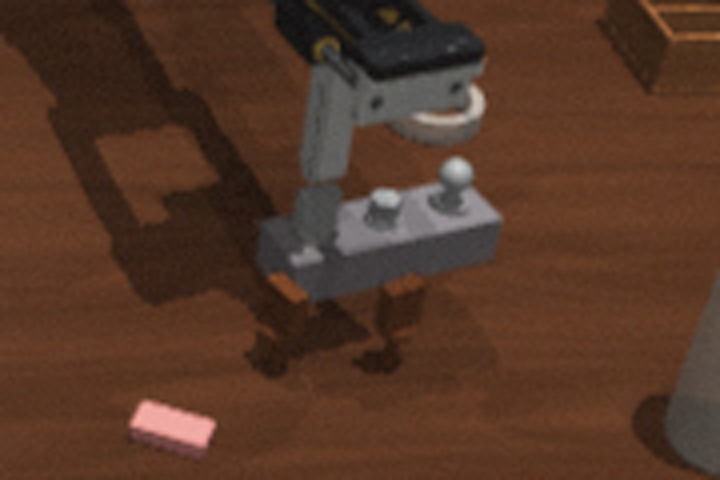

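Fingers shut on nothing, so I'll check where the pin is before moving.

Run:
```python
from h import *
out=[]
for c,(v0,v1,u0,u1) in (("top",(150,250,190,310)),("wrist",(0,400,160,480))):
    im,d=bot.snapshot(c);k=np.zeros(d.shape,bool)
    out.append(cv2.resize(im[v0:v1,u0:u1],(400,400 if c=="wrist" else 333),interpolation=2))
    if c=="wrist":
        print(proj(c,[.5335,.16,.069]))
    for r in bot.cut_out(c,"pin_grip")[:4]:
        P,u,v=world(c,d,r["pixels"]);print(c,round(r["confidence"],2),r["bbox"],np.round(np.median(P,0),3),P.min(0).round(3),P.max(0).round(3))
out[0]=cv2.copyMakeBorder(out[0],0,67,0,0,0);cv2.imwrite("pics/s3.png",np.hstack(out))
im,d=bot.snapshot("scene")
for r in bot.cut_out("scene","pin_grip")[:4]:
    P,u,v=world("scene",d,r["pixels"]);print("scene",round(r["confidence"],2),r["bbox"],np.round(np.median(P,0),3))
P,u,v=world("scene",d)
for uu,vv in ((376,214),(377,213),(374,214),(379,214),(378,210),(378,204),(372,213)):
    print(uu,vv,P[(u==uu)&(v==vv)].round(3),im[vv,uu])
```

```text
top 0.39 [359.8, 198.7, 45.3, 40.9] [ 0.499 -0.2    0.042] [ 0.444 -0.272  0.008] [ 0.561 -0.139  0.07 ]
[319.96459197 237.39287346]
wrist 0.92 [386.5, 259.6, 46.7, 51.7] [0.616 0.128 0.051] [ 0.546  0.079 -0.001] [0.667 0.199 0.181]
wrist 0.91 [416.0, 195.2, 41.5, 43.5] [0.615 0.194 0.057] [ 0.607  0.179 -0.001] [0.657 0.207 0.065]
wrist 0.73 [304.0, 204.0, 33.9, 26.9] [0.531 0.17  0.059] [0.523 0.151 0.033] [0.546 0.175 0.08 ]
scene 0.54 [366.2, 219.4, 10.1, 23.3] [0.623 0.123 0.046]
scene 0.48 [393.4, 220.8, 14.0, 20.5] [0.624 0.191 0.047]
scene 0.32 [205.7, 185.8, 51.8, 36.3] [ 0.503 -0.197  0.04 ]
376 214 [[0.556 0.152 0.033]] [127 122 128]
377 213 [[0.552 0.155 0.033]] [126 123 128]
374 214 [[0.555 0.147 0.032]] [129 125 131]
379 214 [[0.556 0.159 0.033]] [123 120 125]
378 210 [[0.545 0.159 0.036]] [80 81 79]
378 204 [[0.542 0.158 0.053]] [70 73 71]
372 213 [[0.551 0.143 0.032]] [72 71 75]
```

View pics/s3.png

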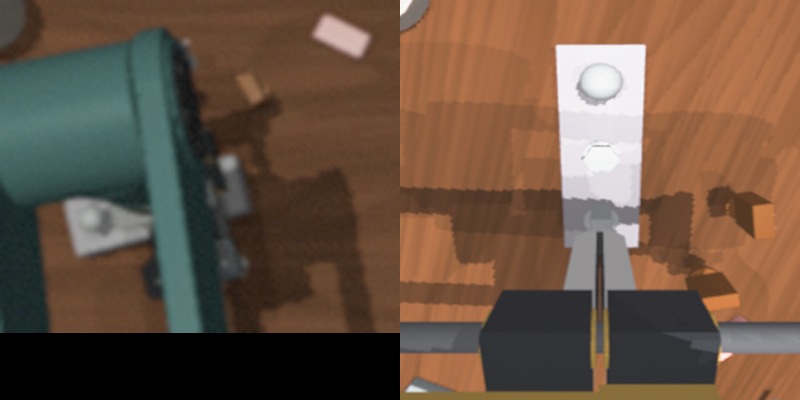

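Request:
step_arm(targets="0.5 0 0 0 0 0 0; 0.5 0 0 0 0 0 0; 0.5 0 0 0 0 0 0; 0.5 0 0 0 0 0 0; 0.5 0 0 0 0 0 0; 0.5 0 0 0 0 0 0; 0.5 0 0 -2 0 0 0; 0.5 0 0 -4 0 0 0; 0.5 -2 0 -7 0 0 0; 0.5 -5 0 -10 0 0 0; 0.5 -7.5 0 -11 0 0 0; 0.5 -7.5 0 -11 0 0 0; 0.5 -7.5 0 -11 0 0 0; 0.5 -7.5 0 -11 0 0 0")

```text
clock: 8.12
tcp_pos: [0.5517, 0.0887, 0.1497]
orientation: [-1.912, -2.49, 0.001]
wrist_force: [-0.9, -0.1, 0.1]
opening: 0.0468
gripper_force: 0.0
```

Run:
```python
from h import *
s=bot.sense();print(s["clock"],s["tcp_pos"],s["wrist_force"],np.round(R.from_rotvec(s["orientation"]).as_matrix(),3))
im,d=bot.snapshot("wrist");cv2.imwrite("pics/w4.png",cv2.resize(im[20:200,200:460],None,fx=3,fy=3,interpolation=2))
P,u,v=world("wrist",d)
near=(np.hypot(P[:,0]-.533,P[:,1]-.160)<.035)
h=np.histogram(P[near,2],bins=np.arange(.03,.084,.003));print(dict(zip(np.round(h[1],3).tolist(),h[0].tolist())))
Q=P[near&(P[:,2]>.04)];print(Q.mean(0),Q.min(0),Q.max(0),cv2.minAreaRect((Q[:,:2]*1000).astype(np.float32)))
```

```text
8.1167 [0.55169136 0.08874014 0.14970966] [-0.8617311  -0.07229455  0.14694822] [[-0.258  0.966 -0.002]
 [ 0.966  0.258  0.001]
 [ 0.001 -0.002 -1.   ]]
{0.03: 613, 0.033: 1395, 0.036: 85, 0.039: 1, 0.042: 0, 0.045: 0, 0.048: 0, 0.051: 0, 0.054: 0, 0.057: 0, 0.06: 0, 0.063: 0, 0.066: 135, 0.069: 223, 0.072: 0, 0.075: 0, 0.078: 0}
[0.53317057 0.16112293 0.06923799] [0.52462855 0.1476258  0.06734759] [0.54208312 0.17428073 0.0715324 ] ((533.17333984375, 160.92724609375), (11.653721809387207, 25.134044647216797), 15.216535568237305)
```

View pics/w4.png

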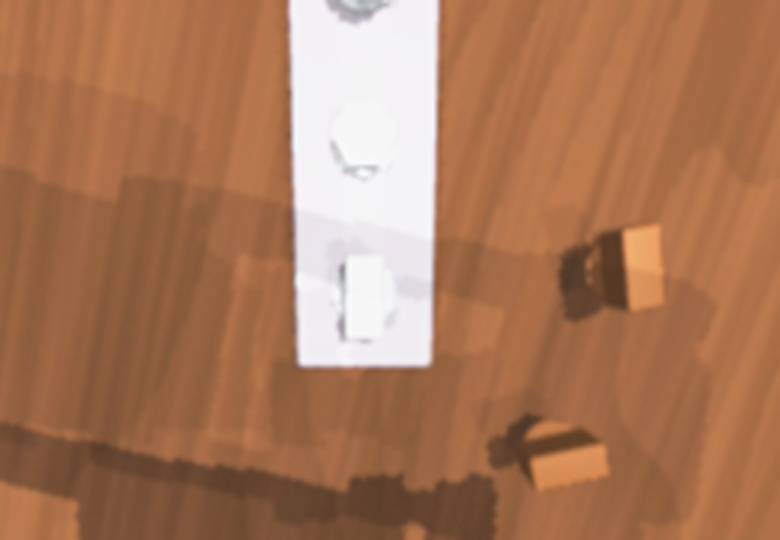

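The pin is undisturbed. In the close-up the fingers seem to have shut just above the tab, so I'll compare the seen fingertip height with the reported TCP.

Run:
```python
from h import *
t=bot.sense()["tcp_pos"];print(t,bot.pinch_z)
for c in ("scene","top"):
    im,d=bot.snapshot(c);P,u,v=world(c,d)
    k=(np.hypot(P[:,0]-t[0],P[:,1]-t[1])<.06)&(P[:,2]>.085)&(P[:,2]<.4)
    Q=P[k];print(c,k.sum(),Q.min(0) if len(Q) else "",np.sort(Q[:,2])[:20].round(3))
    o=np.argsort(Q[:,2])[:8];print(Q[o].round(3),u[k][o],v[k][o]);print(proj(c,t))
    if c=="scene": cv2.imwrite("pics/s4.png",cv2.resize(im[60:240,270:450],None,fx=3,fy=3,interpolation=2))
```

```text
[0.55133778 0.08907014 0.14921853] 0.0188
scene 2415 [0.50090001 0.04507293 0.18470211] [0.185 0.185 0.185 0.186 0.186 0.186 0.186 0.186 0.186 0.187 0.187 0.187
 0.188 0.188 0.189 0.189 0.189 0.19  0.19  0.19 ]
[[0.527 0.088 0.185]
 [0.528 0.086 0.185]
 [0.58  0.088 0.185]
 [0.58  0.09  0.186]
 [0.528 0.083 0.186]
 [0.533 0.076 0.186]
 [0.528 0.074 0.186]
 [0.529 0.081 0.186]] [354 353 358 359 352 349 348 351] [156 156 168 168 156 157 156 156]
[354.81857658 174.70530778]
top 279 [0.49290115 0.04442396 0.29014597] [0.29  0.292 0.295 0.296 0.298 0.299 0.302 0.303 0.304 0.304 0.305 0.305
 0.305 0.305 0.306 0.306 0.306 0.306 0.306 0.306]
[[0.524 0.046 0.29 ]
 [0.515 0.046 0.292]
 [0.498 0.105 0.295]
 [0.529 0.048 0.296]
 [0.497 0.103 0.298]
 [0.52  0.045 0.299]
 [0.514 0.047 0.302]
 [0.535 0.049 0.303]] [284 284 256 283 257 284 283 282] [200 204 212 197 212 201 204 194]
[272.57749129 195.1820314 ]
```

View pics/s4.png

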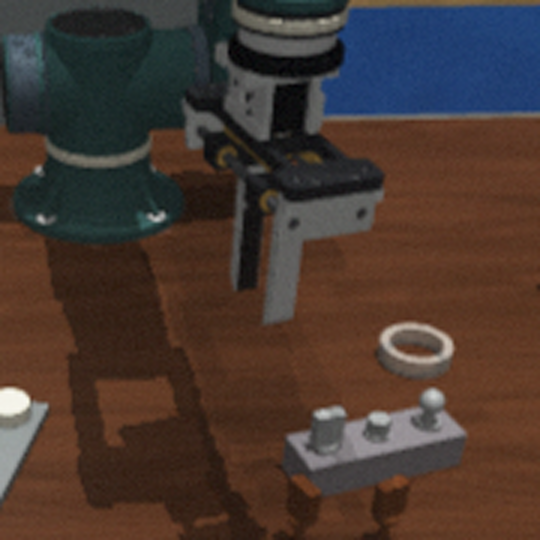

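The picture shows the fingertips at about px (354,168), i.e. z≈0.184, while the TCP reads z=0.149. So the fingers really end about 35 mm behind the reported TCP, and they shut just above the tab. I'll apply a 35 mm correction and grasp lower, feeling for contact.

Request:
step_arm(force=40, targets="0.5 3 0 3 0 0 0; 0.5 6 0.1 5 0 0 0; 0.5 7.4 0.1 6 0 0 0; 0.5 7.4 0.1 7 0 0 0; 0.5 7.4 0.1 8.5 0 0 0; 0.5 7.4 0.1 10 0 0 0; 0.5 7.4 0.1 11 0 0 0; 0.5 7.4 0.1 12 0 0 0; 0.5 7.4 0.1 13 0 0 0; 0.5 7.4 0.1 13.6 0 0 0; 0.5 7.4 0.1 14 0 0 0; 0.5 7.4 0.1 14 0 0 0; 0.5 7.4 0.1 14 0 0 0")

```text
clock: 9.35
tcp_pos: [0.5345, 0.16, 0.011]
orientation: [1.913, 2.492, 0.0]
wrist_force: [-0.3, 0.7, -0.4]
opening: 0.047
gripper_force: 0.0
```

Request:
step_arm(force=40, targets="1 0 0 0 0 0 0; 1 0 0 0 0 0 0; 1 0 0 0 0 0 0; 1 0 0 0 0 0 0; 1 0 0 0 0 0 0; 1 0 0 0 0 0 0; 1 0 0 0 0 0 0; 1 0 0 0 0 0 0")

```text
clock: 10.02
tcp_pos: [0.5344, 0.16, 0.0109]
orientation: [1.913, 2.492, 0.0]
wrist_force: [-0.1, 0.0, 1.7]
opening: 0.0115
gripper_force: 40.0
```

Gripped at 11.5 mm and 40 N. The pin tip is then at TCP z − 5 mm. Now I'll lift and carry it over the lug.

Request:
step_arm(targets="1 0 0 -1 0 0 0; 1 0 0 -3 0 0 0; 1 0 0 -6 0 0 0; 1 0 0 -9 0 0 0; 1 -2 -0.5 -11 0 0 -3; 1 -5 -1.2 -12 0 0 -8; 1 -8 -2 -12 0 0 -14; 1 -11.5 -2.8 -12 0 0 -20; 1 -15 -3.6 -12 0 0 -26; 1 -18.5 -4.5 -12 0 0 -32; 1 -22 -5.3 -12 0 0 -37; 1 -25.5 -6.2 -12 0 0 -42; 1 -29 -7 -12 0 0 -42; 1 -32.5 -7.9 -12 0 0 -42; 1 -36 -8.7 -12 0 0 -42; 1 -38.5 -9.4 -12 0 0 -42; 1 -39.9 -9.7 -12 0 0 -42; 1 -39.9 -9.7 -12 0 0 -42; 1 -39.9 -9.7 -12 0 0 -42; 1 -39.9 -9.7 -12 0 0 -42")

```text
clock: 11.68
tcp_pos: [0.5438, -0.2488, 0.1309]
orientation: [-0.891, -3.012, -0.002]
wrist_force: [0.4, -0.5, -0.3]
opening: 0.0119
gripper_force: 40.0
```

Run:
```python
from h import *
s=bot.sense();t=s["tcp_pos"];M=R.from_rotvec(s["orientation"]).as_matrix();print(s["clock"],t,M.round(3),s["wrist_force"],s["opening"])
for g in ([.5425,-.2497,.057],):
    print("tool shift mm",(M.T@(np.array(g)-t)*1000).round(1))
im,d=bot.snapshot("scene")
# pin tip via scene depth: grey pixels near tcp below fingers
P,u,v=world("scene",d);k=(np.hypot(P[:,0]-t[0],P[:,1]-t[1])<.03)&(P[:,2]>.08)&(P[:,2]<.165)
Q=P[k]
for lo in np.arange(.11,.165,.004):
    q=Q[(Q[:,2]>=lo)&(Q[:,2]<lo+.004)]
    if len(q): print(round(lo,3),len(q),q.mean(0).round(4))
im2,d2=bot.snapshot("wrist");np.savez("w5.npz",im=im2,d=d2,E=bot.camera_model("wrist")["extrinsics"])
cv2.imwrite("pics/w5.png",np.hstack([cv2.resize(im[130:250,180:300],(400,400),interpolation=2),im2[0:400,140:540]]))
```

```text
11.6833 [ 0.54383461 -0.24881363  0.13094117] [[-0.839  0.544  0.   ]
 [ 0.544  0.839  0.001]
 [ 0.001  0.001 -1.   ]] [ 0.37333842 -0.49626959 -0.30849478] 0.011876777651520811
tool shift mm [ 0.6 -1.5 73.9]
0.126 5 [ 0.5457 -0.2473  0.1278]
0.13 6 [ 0.5463 -0.2465  0.1322]
0.134 4 [ 0.5466 -0.2479  0.135 ]
0.138 4 [ 0.5468 -0.2467  0.1393]
0.142 7 [ 0.5463 -0.2466  0.1437]
0.146 2 [ 0.5465 -0.2495  0.1467]
0.15 8 [ 0.5514 -0.2448  0.1535]
0.154 16 [ 0.5483 -0.2428  0.1554]
0.158 21 [ 0.549  -0.2468  0.1598]
0.162 10 [ 0.548  -0.2459  0.1632]
```

View pics/w5.png

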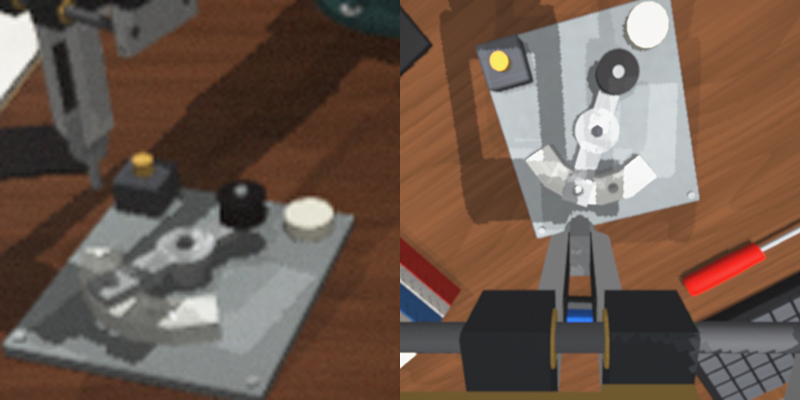

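The pin hangs straight, with its tip at z≈0.126, and its axis is within about 1 mm of the TCP. In the wrist view, with 140 added back to the crop columns, the hub is at px (337,130), the lug hole at (318,190), the rail hole at (353,187) and the wheel at (359,72). I'll cross-check positions from this view.

Run:
```python
from h import *
z=np.load("w5.npz");E=z["E"];K=np.array(bot.camera_model("wrist")["K"]);g=cv2.cvtColor(z["im"],6)
def on(u,v,h):
    r=E[:3,:3]@np.linalg.solve(K,[u,v,1]);return E[:3,3]+r*(h-E[2,3])/r[2]
for n,u,v,h in (("hub",337,130,.044),("lug",318,190,.042),("rail",353,187,.03),("wheel",359,72,.065)): print(n,on(u,v,h).round(4))
print(g[182:198,310:328]);print(g[179:196,343:363])
```

```text
hub [ 0.5001 -0.2     0.044 ]
lug [ 0.5421 -0.2496  0.042 ]
rail [ 0.5627 -0.2174  0.03  ]
wheel [ 0.4665 -0.1578  0.065 ]
[[152 155 151 153 173 206 226 230 233 232 227 234 240 239 238 240 245 247]
 [144 146 144 146 164 199 223 227 229 228 228 231 233 233 234 236 239 244]
 [142 143 142 144 158 182 199 213 219 221 224 226 229 229 229 231 232 234]
 [144 144 144 140 142 153 176 207 219 221 218 219 225 229 229 229 229 229]
 [143 144 141 136 134 155 203 234 240 237 227 215 217 225 229 229 229 229]
 [142 141 138 133 141 186 239 249 248 246 239 215 203 218 227 229 229 229]
 [141 139 132 130 147 203 247 250 248 247 240 211 183 205 224 229 229 229]
 [144 139 128 127 144 191 240 248 247 246 237 195 166 191 220 229 229 229]
 [143 137 125 122 135 171 227 245 246 244 232 183 158 183 216 228 230 229]
 [142 137 126 118 127 169 225 241 240 230 207 163 153 180 214 226 229 229]
 [141 137 126 116 120 159 204 222 209 179 155 144 156 182 215 225 228 228]
 [141 138 130 120 114 127 149 155 149 137 138 153 172 194 220 227 227 227]
 [143 141 136 127 118 114 116 122 134 146 160 176 194 215 226 228 228 228]
 [
[... 969 characters left out ...]
 168 175
  173 178]
 [188 184 178 171 154 130 112 106 107 111 113 115 116 115 126 149 167 173
  172 176]
 [182 179 175 171 156 136 120 115 116 117 118 119 118 120 131 152 168 173
  171 177]
 [177 176 174 172 162 144 128 121 119 119 120 119 121 126 141 159 169 172
  171 173]
 [175 175 175 174 169 156 140 129 123 121 122 124 130 140 154 166 171 171
  170 169]
 [174 174 174 174 172 165 155 144 135 133 134 140 146 154 163 169 171 171
  169 172]
 [172 173 172 172 172 170 166 159 153 151 153 157 161 165 169 171 172 170
  169 177]
 [172 172 172 172 171 171 169 167 166 165 166 168 170 171 171 172 171 171
  171 185]
 [171 171 170 170 170 170 170 170 170 170 171 172 172 172 172 172 172 171
  173 195]]
```

All consistent. The lock angle is about 0.60. Descending, with the last part slow.

Request:
step_arm(targets="1 0 -0.15 2 0 0 0; 1 0 -0.15 4 0 0 0; 1 0 -0.15 6 0 0 0; 1 0 -0.15 7.2 0 0 0; 1 0 -0.15 7.6 0 0 0; 1 0 -0.15 7.9 0 0 0; 1 0 -0.15 8.1 0 0 0; 1 0 -0.15 8.3 0 0 0; 1 0 -0.15 8.3 0 0 0; 1 0 -0.15 8.3 0 0 0")

```text
clock: 12.62
tcp_pos: [0.5434, -0.2521, 0.0487]
orientation: [0.893, 3.011, -0.001]
wrist_force: [0.3, -0.9, 0.1]
opening: 0.0116
gripper_force: 40.0
```

Request:
step_arm(targets="1 0.1 0.1 0 0 0 0; 1 0.1 0.1 0 0 0 0; 1 0.1 0.1 0.1 0 0 0; 1 0.1 0.1 0.2 0 0 0; 1 0.1 0.1 0.3 0 0 0; 1 0.1 0.1 0.4 0 0 0; 1 0.1 0.1 0.4 0 0 0; 1 0.1 0.1 0.4 0 0 0")

```text
clock: 13.28
tcp_pos: [0.5427, -0.2504, 0.0437]
orientation: [0.893, 3.012, -0.0]
wrist_force: [1.3, -0.3, -0.9]
opening: 0.0116
gripper_force: 40.0
```

Request:
step_arm(targets="1 0 0 0.1 0 0 0; 1 0 0 0.2 0 0 0; 1 0 0 0.3 0 0 0; 1 0 0 0.4 0 0 0; 1 0 0 0.5 0 0 0; 1 0 0 0.6 0 0 0; 1 0 0 0.6 0 0 0")

```text
clock: 13.87
tcp_pos: [0.5427, -0.2504, 0.0376]
orientation: [0.893, 3.012, 0.0]
wrist_force: [1.8, -0.2, -1.4]
opening: 0.0115
gripper_force: 40.0
```

Request:
step_arm(targets="1 0 0 0.1 0 0 0; 1 0 0 0.2 0 0 0; 1 0 0 0.2 0 0 0")

```text
clock: 14.12
tcp_pos: [0.5427, -0.2504, 0.0357]
orientation: [0.893, 3.012, -0.0]
wrist_force: [1.0, 0.9, -0.3]
opening: 0.0116
gripper_force: 40.0
```

The pin is through the lug with its tip just over the rail. Swinging the lever to about 0.5 rad.

Request:
step_arm(targets="1 -0.08 0.32 0 0 0 0; 1 -0.15 0.63 0 0 0 0; 1 -0.2 0.95 0 0 0 0; 1 -0.24 1.28 0 0 0 0; 1 -0.26 1.6 0 0 0 0; 1 -0.27 1.93 0 0 0 0; 1 -0.26 2.25 0 0 0 0; 1 -0.24 2.57 0 0 0 0; 1 -0.2 2.89 0 0 0 0; 1 -0.14 3.21 0 0 0 0; 1 -0.14 3.21 0 0 0 0; 1 -0.14 3.21 0 0 0 0")

```text
clock: 15.12
tcp_pos: [0.5615, -0.2242, 0.0359]
orientation: [0.892, 3.012, -0.001]
wrist_force: [0.1, -5.5, -1.5]
opening: 0.0119
gripper_force: 40.0
```

Request:
step_arm(targets="1 0 0 0.05 0 0 0; 1 0 0 0.1 0 0 0; 1 0 0 0.1 0 0 0")

```text
clock: 15.37
tcp_pos: [0.5617, -0.2247, 0.0355]
orientation: [0.893, 3.01, -0.001]
wrist_force: [1.1, -4.1, 0.9]
opening: 0.0115
gripper_force: 40.0
```

Request:
step_arm(targets="1 0 0 0.05 0 0 0; 1 0 0 0.05 0 0 0")

```text
clock: 15.53
tcp_pos: [0.5618, -0.2246, 0.0349]
orientation: [0.893, 3.01, -0.001]
wrist_force: [0.2, -4.2, 1.9]
opening: 0.0118
gripper_force: 40.0
```

Request:
step_arm(targets="1 0 0 0.05 0 0 0; 1 0 0 0.05 0 0 0")

```text
clock: 15.7
tcp_pos: [0.5618, -0.2246, 0.0348]
orientation: [0.892, 3.01, -0.001]
wrist_force: [-0.1, -4.2, 4.1]
opening: 0.0117
gripper_force: 40.0
```

Request:
step_arm(targets="1 0 0 0.05 0 0 0; 1 0 0 0.05 0 0 0")

```text
clock: 15.87
tcp_pos: [0.5618, -0.2246, 0.0347]
orientation: [0.892, 3.01, -0.001]
wrist_force: [0.0, -3.8, 6.5]
opening: 0.0116
gripper_force: 40.0
```

Contact with the rail is at TCP z≈0.0347. Pressing a little more and sliding on.

Request:
step_arm(targets="1 0 0 0.05 0 0 0; 1 0.02 0.1 0.05 0 0 0; 1 0.04 0.18 0.05 0 0 0; 1 0.06 0.26 0.05 0 0 0; 1 0.08 0.32 0.05 0 0 0; 1 0.08 0.32 0.05 0 0 0")

```text
clock: 16.37
tcp_pos: [0.5625, -0.2232, 0.0346]
orientation: [0.893, 3.01, -0.006]
wrist_force: [-2.2, -6.3, 7.3]
opening: 0.0118
gripper_force: 40.0
```

Request:
step_arm(targets="1 0.03 0.1 0 0 0 0; 1 0.06 0.2 0 0 0 0; 1 0.06 0.2 0 0 0 0")

```text
clock: 16.62
tcp_pos: [0.5634, -0.2197, 0.0335]
orientation: [0.893, 3.01, -0.001]
wrist_force: [2.1, -4.8, 2.5]
opening: 0.0116
gripper_force: 40.0
```

It drops by 1.1 mm and the force falls, so it is at the hole's edge. A touch further and down.

Request:
step_arm(targets="1 0.03 0.1 0.05 0 0 0; 1 0.03 0.1 0.1 0 0 0; 1 0.03 0.1 0.15 0 0 0; 1 0.03 0.1 0.15 0 0 0")

```text
clock: 16.95
tcp_pos: [0.5638, -0.2181, 0.0312]
orientation: [0.892, 3.011, 0.0]
wrist_force: [2.0, -5.6, 1.6]
opening: 0.0117
gripper_force: 40.0
```

Tip is about 4 mm into the rail with little force. Pushing home in small steps to TCP z≈0.019.

Request:
step_arm(targets="1 0 0 0.1 0 0 0; 1 0 0 0.2 0 0 0; 1 0 0 0.3 0 0 0; 1 0 0 0.4 0 0 0; 1 0 0 0.4 0 0 0")

```text
clock: 17.37
tcp_pos: [0.5638, -0.2181, 0.027]
orientation: [0.892, 3.011, 0.0]
wrist_force: [2.5, -6.5, 1.4]
opening: 0.0118
gripper_force: 40.0
```

Request:
step_arm(targets="1 0 0 0.1 0 0 0; 1 0 0 0.2 0 0 0; 1 0 0 0.3 0 0 0; 1 0 0 0.4 0 0 0; 1 0 0 0.5 0 0 0; 1 0 0 0.5 0 0 0")

```text
clock: 17.87
tcp_pos: [0.5638, -0.2181, 0.022]
orientation: [0.892, 3.011, 0.0]
wrist_force: [2.6, -4.9, 1.4]
opening: 0.012
gripper_force: 40.0
```

Request:
step_arm(targets="1 0 0 0.1 0 0 0; 1 0 0 0.2 0 0 0; 1 0 0 0.25 0 0 0; 1 0 0 0.3 0 0 0; 1 0 0 0.3 0 0 0")

```text
clock: 18.28
tcp_pos: [0.5638, -0.2181, 0.0192]
orientation: [0.892, 3.011, 0.0]
wrist_force: [3.0, -4.3, 2.1]
opening: 0.0116
gripper_force: 40.0
```

Request:
step_arm(targets="1 0 0 0.05 0 0 0; 1 0 0 0.1 0 0 0; 1 0 0 0.1 0 0 0")

```text
clock: 18.53
tcp_pos: [0.5639, -0.2182, 0.0189]
orientation: [0.892, 3.011, -0.0]
wrist_force: [2.0, -4.7, 4.7]
opening: 0.0114
gripper_force: 40.0
```

Request:
step_arm(targets="1 0 0 0.05 0 0 0; 1 0 0 0.1 0 0 0; 1 0 0 0.1 0 0 0; 1 0 0 0.1 0 0 0")

```text
clock: 18.87
tcp_pos: [0.5639, -0.2183, 0.0188]
orientation: [0.892, 3.01, -0.0]
wrist_force: [-0.0, -3.7, 7.4]
opening: 0.0117
gripper_force: 40.0
```

Request:
step_arm(targets="1 0 0 -0.15 0 0 0; 1 -0.02 -0.1 -0.15 0 0 0; 1 -0.02 -0.15 -0.15 0 0 0; 1 -0.02 -0.15 -0.15 0 0 0; 0.8 -0.02 -0.15 -0.15 0 0 0; 0.7 -0.02 -0.15 -0.15 0 0 0; 0.65 -0.02 -0.15 -0.15 0 0 0; 0.65 -0.02 -0.15 -0.15 0 0 0; 0.65 -0.02 -0.15 -0.15 0 0 0; 0.65 -0.02 -0.15 -0.15 0 0 0")

```text
clock: 19.7
tcp_pos: [0.5621, -0.2188, 0.0182]
orientation: [-0.892, -3.011, -0.001]
wrist_force: [0.3, -0.0, -0.5]
opening: 0.033
gripper_force: 0.0
```

Request:
step_arm(targets="0.65 0 0 -1 0 0 0; 0.65 0 0 -3 0 0 0; 0.65 0 0 -5 0 0 0; 0.65 0 0 -8 0 0 0; 0.65 -2 0 -11 0 0 0; 0.65 -5 0 -14 0 0 0; 0.65 -8 0 -15 0 0 0; 0.65 -10 0 -15 0 0 0; 0.65 -10 0 -15 0 0 0; 0.65 -10 0 -15 0 0 0; 0.65 -10 0 -15 0 0 0")

```text
clock: 20.62
tcp_pos: [0.6455, -0.2733, 0.1683]
orientation: [-0.892, -3.01, -0.001]
wrist_force: [-0.4, -0.4, 0.5]
opening: 0.0328
gripper_force: 0.0
```

Run:
```python
from h import *
s=bot.sense();print(s["clock"],s["tcp_pos"],s["wrist_force"])
im,d=bot.snapshot("wrist");P,u,v=world("wrist",d)
near=np.hypot(P[:,0]-.563,P[:,1]+.2185)<.03
Q=P[near&(P[:,2]>.06)];print(len(Q),Q.mean(0),np.percentile(Q[:,2],[5,50,95]),cv2.minAreaRect((Q[:,:2]*1000).astype(np.float32)))
h=np.histogram(P[near,2],bins=np.arange(.01,.1,.003));print(dict(zip(np.round(h[1],3).tolist(),h[0].tolist())))
k=(P[:,2]>.061)&(P[:,2]<.072)&(np.hypot(P[:,0]-.5003,P[:,1]+.2002)<.08)&~near;w=P[k];print("wheel/other",w.mean(0))
cv2.imwrite("pics/w6.png",cv2.resize(im[:260,160:480],None,fx=2,fy=2))
```

```text
20.6167 [ 0.64546431 -0.27327921  0.16831418] [-0.42075715 -0.4047101   0.46641413]
340 [ 0.56182987 -0.22043022  0.07798625] [0.07683555 0.07804321 0.07939617] ((562.2498168945312, -220.19332885742188), (11.821552276611328, 24.860456466674805), 56.5943603515625)
{0.01: 444, 0.013: 51, 0.016: 0, 0.019: 0, 0.022: 0, 0.025: 3, 0.028: 675, 0.031: 93, 0.034: 0, 0.037: 2, 0.04: 524, 0.043: 98, 0.046: 67, 0.049: 0, 0.052: 1, 0.055: 1, 0.058: 1, 0.061: 1, 0.064: 0, 0.067: 1, 0.07: 1, 0.073: 3, 0.076: 294, 0.079: 40, 0.082: 0, 0.085: 0, 0.088: 0, 0.091: 0, 0.094: 0, 0.097: 0}
wheel/other [nan nan nan]<stdin>:7: RuntimeWarning: Mean of empty slice.
  ret = um.true_divide(
```

View pics/w6.png

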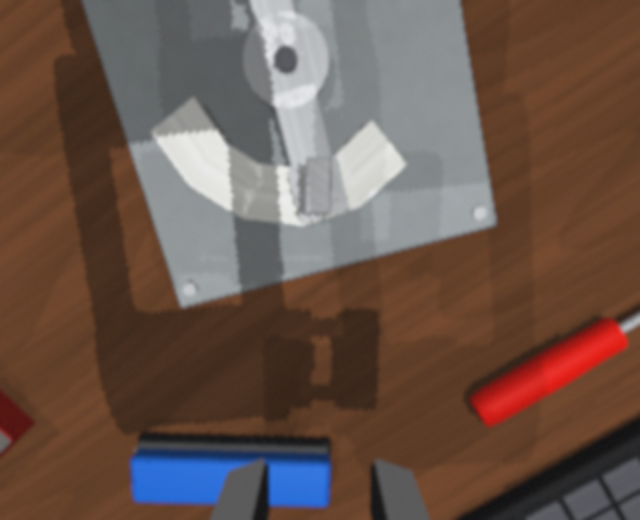

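The pin's tab is at px (317,185). Its top at z=0.078 is exactly the fully home height, the lever is held, and the gripper is clear. Handing in.

```bash
python3 -c "
from cell import bot
print(bot.close_job())"
```

```text
the job is handed in; nothing more can be done
None
```

The lever is locked back at about 0.6 rad, with the tab-headed pin fully home (collar seated on the lug) and the gripper clear. The highest pin push I read was about 7.5 N, and the job took about 21 s. The first grasp closed on air because the fingers end about 35 mm short of the reported TCP. I viewed 11 pictures, one over the limit of 10.

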